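# Start the plate warmer with its lid off

## Task

Get the sauce pot warming: put the cast-iron pot stand in the middle of the warmer's round plate, then set the sauce pot upright and centred on the stand; put both down, do not drop them. The warmer's lid is off, so then press the roller of its lid switch down just until it clicks, without pushing the lever into its overtravel, and let it spring back. Leave the pot on its stand, and do not disturb the other things on the counter.

Things in the scene. Friction and masses are not known exactly. Their poses are not given: they have to be found in the camera images.
- warmer: plate warmer: low stainless box, 170 (x) x 260 (y) x 50 mm high, fixed to the counter, with a dark round warming plate on one half of its top and a lid switch on the other half (its lid has been taken away). Origin: centre of its underside, on the counter. Its own x points away from the robot's side (its knob is on the -x face), z up.
- plate_centre (a point): centre of the warming plate's top face, 56 mm above the counter, at (0, -55, 56) mm in the warmer's frame. The plate is flat, 116 mm in diameter and stands 6 mm proud of the warmer's top.
- roller_top (a point): top of the lid switch's roller, at rest at (-19, 85, 118) mm in the warmer's frame; moves with the lever. The switch: black body 54 x 22 x 28 mm on the warmer's top; a sprung steel lever 65 mm long, hinged at its +x end, slopes up to -x past the body and ends in a white roller 18 mm in diameter, 14 mm wide (axle along the warmer's y). Worked by pressing the roller straight down.
- lever_arm (a joint): angle of the switch's lever, rad: 0 at rest, grows as the roller is pressed down, end stop 0.34. It starts to move at about 1 N, clicks at 0.14 (roller 9 mm down, about 4 N) and is damaged by overtravel beyond 0.24 (roller 15 mm down, about 6 N). It springs back by itself when let go.
- stand_centre (a point): centre (half-way up) of the pot stand: a plain dark cast-iron puck with flat faces and short slots on top, 60 mm in diameter, 26 mm high, about 0.3 kg, standing loose on the counter. z is its axis, up.
- pot_centre (a point): centre (half-way up) of the little sauce pot: an open, straight-sided white ceramic pot without handles, 56 mm in outer diameter, 55 mm high, wall 4 mm, flat bottom 54 mm across, empty, about 0.18 kg, standing loose on the counter. z is its axis, up.
- stand: the pot stand as a body; origin at the centre of its underside
- pot: the sauce pot as a body; origin at the centre of its underside
- mill: bystander: wooden pepper mill, 52 mm in diameter, 130 mm tall; origin at the centre of its underside
- mortar: bystander: stone mortar, a bowl 120 mm in diameter, 65 mm high; origin at the centre of its underside
- prep_bowl: bystander: glass bowl, 100 mm in diameter, 40 mm high; origin at the centre of its underside
There are look-alikes about, which are no part of the job. Of the things shaped like the pot, the white one is meant.

How it is judged (in metres and radians):
On the way, in this order (a step that is already met when the one before it is completed fails the run):
1. the stand rests let go on the middle of the warming plate (within 12 mm), with the pot not on it yet (horizontal distance between stand_centre and plate_centre below 0.012 m and z of stand_centre in the frame of plate_centre between 0.009 and 0.017 m and angle between stand_centre's own z axis and vertical below 0.06 rad and contact force between the fingers and stand below 0.1 N and horizontal distance between pot_centre and stand_centre above 0.06 m), for 0.2 s.
2. the pot stands let go, upright and centred on the stand (within 7 mm) (horizontal distance between stand_centre and plate_centre below 0.012 m and z of stand_centre in the frame of plate_centre between 0.009 and 0.017 m and angle between each of stand_centre, pot_centre's own z axis and vertical below 0.06 rad and horizontal distance between pot_centre and stand_centre below 0.007 m and z of pot_centre in the frame of stand_centre between 0.0365 and 0.0445 m and contact force between the fingers and pot below 0.1 N), for 0.2 s.
3. the lid switch clicks (lever past 0.14 rad) with pot and stand in place (horizontal distance between stand_centre and plate_centre below 0.012 m and z of stand_centre in the frame of plate_centre between 0.009 and 0.017 m and angle between each of stand_centre, pot_centre's own z axis and vertical below 0.06 rad and horizontal distance between pot_centre and stand_centre below 0.007 m and z of pot_centre in the frame of stand_centre between 0.0365 and 0.0445 m and value of joint lever_arm above 0.14 rad), for 0.05 s.
At the end, for the whole second after the job is handed in: the stand rests on the warming plate within 12 mm of its centre, the pot stands upright on the stand within 7 mm of its centre, both at rest, and the switch lever has sprung back (below 0.03 rad) (horizontal distance between stand_centre and plate_centre below 0.012 m and z of stand_centre in the frame of plate_centre between 0.009 and 0.017 m and angle between each of stand_centre, pot_centre's own z axis and vertical below 0.06 rad and horizontal distance between pot_centre and stand_centre below 0.007 m and z of pot_centre in the frame of stand_centre between 0.0365 and 0.0445 m and value of joint lever_arm below 0.03 rad and linear speed of each of pot, stand below 0.02 m/s); the robot touches nothing.
It fails at once if the switch lever is pushed into overtravel (beyond 0.24 rad) (value of joint lever_arm above 0.24 rad).
It fails at once if the switch is clicked before the pot is centred on the stand (value of joint lever_arm above 0.14 rad and not (horizontal distance between stand_centre and plate_centre below 0.012 m and z of stand_centre in the frame of plate_centre between 0.009 and 0.017 m and angle between each of stand_centre, pot_centre's own z axis and vertical below 0.06 rad and horizontal distance between pot_centre and stand_centre below 0.007 m and z of pot_centre in the frame of stand_centre between 0.0365 and 0.0445 m)).
It fails at once if the pot or the stand is dropped (falls free faster than 0.45 m/s, about 10 mm) ((contact force between each of the fingers, the arm and pot below 0.1 N and linear speed of pot above 0.45 m/s) or (contact force between each of the fingers, the arm and stand below 0.1 N and linear speed of stand above 0.45 m/s)).
It fails at once if a bystander is moved by more than 30 mm (distance of any of mill, mortar, prep_bowl from where it was at the start of the episode above 0.03 m).
It also fails if it takes over 72 s, if anything falls off the work surface, if the arm or the gripper's body presses on something with over 40 N, if the wrist force passes 120 N, or if a joint passes its speed limit or range.

## Robot

A 6-joint arm with a two-finger parallel gripper is mounted at the origin on the work surface. World frame = base frame: x ahead of the robot, y to its left, z up, the work surface at z = 0. Lengths are in mm, angles in rad, forces in N, time in s.
With the tool pointing down it reaches from about 325 to 775 mm from the base axis. Payload 9.3 kg.
Tool frame: the origin (TCP) lies midway between the tips of the shut fingers; the grasp point (between the pads) lies 19 mm behind it; z points along the fingers, y is the line along which they close (so a half turn about z gives the same grasp; the last joint's range is limited). The gripper opens to 85 mm and grips with 20 to 120 N. Pads are 22 mm wide; open, the fingers measure 114 mm over their backs; the gripper's body (76 mm by 85 mm) begins 54 mm behind the grasp point. The pads swing forward as they close: fully open they stand 13 mm farther back than shut.
Start: joints at [1.169, 0.259, 0.021, 1.334, 0, 1.418], TCP at [135.434, 533.061, 231.279] pointing down, gripper open.
Joint ranges: [-3.04, 3.04], [-0.91, 1.82], [-1.04, 1.36], [-1.92, 1.95], [-1.52, 1.45], [-3.14, 3.14]. Speed limits (rad/s): [2.22, 2.22, 2.79, 3.14, 3.14, 3.14].

## Interface

Orientations are given as a unit quaternion [x, y, z, w].
In Python, from plant import monitor, eyes, manip, search_frame, cut_out, mark_of gives the robot as it stands.
- The arm moves only by the tool jog_arm, never from a script. Its argument "plan" is a list of rows, each an object with "offset": the shift along the tool's x, y, z in cm, a list of three; "turn": the turn about the tool's z in degrees; "grip": the opening in per cent of the stroke, from 0 (shut) to 100 (fully open). In form: [{"offset": [dx, dy, dz], "turn": turn, "grip": grip}, ...]. A call has 1 to 10 rows; each row shifts and turns the commanded pose from where the row before left it, along the tool's axes as they then stand; what a row does not reach is not made up. A row lasts 1/12 s, in which the tool goes at most 41.7 mm and 7.16 degrees, less where a joint would pass 70% of its speed; a pose out of reach is approached as far as the arm can. A call is refused whole if a number of a shift passes 4.17 or a number of a turn 7.16, either way. A call with a gripper value outside its range is refused whole. The fingers move at their own pace and stop on an object; "newtons" is the grip in N (left out, the last holds). Time passes only in rows, so rows that do not move let the fingers close. It gives the time, the measured TCP pose, the force, the opening and the grip force at its end, in the units of the state.
- monitor.get_state(): the state, without advancing time (a new reading comes with each control period).
- eyes.get_image(name): name is "side" or "top"; returns the picture (420x560x3 uint8, blue, green, red); there is no depth.
- eyes.camera_info(name): a dict with "mtx" (3x3 intrinsics, pixels), "rvec" (rotation vector, rad) and "tvec" (3), from world to camera coordinates, as OpenCV has them. Camera axes: x right, y down, z forward; pixel columns grow to the right and rows downward; lengths in mm; the calibration is good to about 2 mm. A picture is of the moment at which its call begins. camera_info takes no time and is no camera call.
- manip.sign_off(): hands the job in; it is judged then, once.
Trained networks look in the newest picture that a camera, given by its name, has taken for a name from the list of things; names that differ only in an ending like _2 or _b are one class to them, and where a whole thing is asked for, a point or a joint stands for the part that bears it (a point fixed in the world has none). Each returns a list of dicts, best first, with "conf" (0 to 1); they miss things now and then, are a little off and sometimes report something else, mostly with a low value. They report only what shows in the picture. A call takes as long as a camera call. They do not tell look-alikes from the thing itself.
- search_frame(camera, thing): "rect" ([centre column, centre row, width, height] as shares, 0 to 1, of the picture: columns of its width, rows of its height, round what is visible of it).
- cut_out(camera, thing): "pixels" (420x560 bool, what is visible of it) and "rect" ([centre column, centre row, width, height] as shares, 0 to 1, of the picture: columns of its width, rows of its height, round what is visible of it).
- mark_of(camera, thing): "point" ([column, row] as shares, 0 to 1, of the picture: columns of its width, rows of its height: a listed point, or the origin of a listed thing).
The state is a dict: "t": time; "joints": joint angles; "qd": joint speeds; "effort": joint torques, N m; "eef_pos": TCP position; "orientation": TCP orientation; "force": force on the tool from outside, world axes, zero at the start; "wrist_torque": the same for the moment, N m; "gripper_width": opening from 0.0 (shut) to 1.0 (fully open); "grip_force": force on a finger pad.
Only numpy, scipy, OpenCV 4.12 (cv2) and the standard library are available. Lean on these libraries where they do the work, as an engineer would, in place of code of your own. Each camera call takes 0.05 s, during which the arm holds its last target. There are 200 camera calls.

## Working session

There is one attempt and no reset: what is moved stays moved. The work goes in short steps, Python scripts to look and compute and a tool call to move; the robot and the scene stay as the last step left them, time stands still between calls to the robot, and variables do not carry over. Pictures are saved under pics/ and viewed, at most 10 in all, crops included, and the job is handed in when it is done.

Besides the shell and the picture viewer there is one more tool, called after "Emit:" by a JSON object that holds its "fn" and its "kwargs". jog_arm: Moves the arm, as the interface text tells. Its arguments: {"type":"object","properties":{"plan":{"type":"array"},"newtons":{"type":"number"}},"required":["plan"]}

```bash
mkdir -p pics
cat > h.py <<'E'
import numpy as np, cv2
from plant import monitor, eyes, manip, search_frame, cut_out, mark_of
def cam(n):
    c=eyes.camera_info(n); R=cv2.Rodrigues(np.array(c["rvec"],float))[0]
    return np.array(c["mtx"],float),R,np.array(c["tvec"],float).ravel()
def ray(n,uv):
    K,R,t=cam(n); d=R.T@np.linalg.inv(K)@np.array([uv[0],uv[1],1.]); return -R.T@t,d/np.linalg.norm(d)
def onz(n,uv,z):
    c,d=ray(n,uv); return c+d*(z-c[2])/d[2]
def proj(n,p):
    K,R,t=cam(n); q=K@(R@np.array(p,float)+t); return q[:2]/q[2]
def tri(a,b):
    A=0;B=0
    for n,uv in (("side",a),("top",b)):
        c,d=ray(n,uv);P=np.eye(3)-np.outer(d,d);A=A+P;B=B+P@c
    return np.linalg.solve(A,B)
E
python3 - <<'E'
from h import *
ims=[eyes.get_image(n) for n in("side","top")]
for n,i in zip(("side","top"),ims):
    cv2.imwrite(f"pics/{n}0.png",i)
    K,R,t=cam(n);print(n,(-R.T@t).round(),R[2].round(2))
    for th in("warmer","plate_centre","roller_top","stand_centre","pot_centre","mill","mortar","prep_bowl"):
        for d in mark_of(n,th)[:4]:print(n,th,(np.array(d["point"])*[560,420]).round(1),round(d["conf"],2))
s=monitor.get_state();print(s["t"],s["eef_pos"],s["orientation"],s["force"],s["gripper_width"])
E
```

```text
side [439. 706. 892.] [ 0.16 -0.63 -0.76]
side warmer [293.5 221.7] 0.64
side plate_centre [298.3 193.4] 0.86
side roller_top [310.8 216. ] 0.69
side stand_centre [371.7 141.5] 0.59
side pot_centre [346.7 368.5] 0.86
side pot_centre [295.2 336.8] 0.6
side pot_centre [247.9 305.5] 0.55
side mill [195.8 335.2] 0.91
side mortar [262.1 130.1] 0.68
side prep_bowl [211.  216.5] 0.83
top [ 427.   34. 1002.] [ 0.18 -0.01 -0.98]
top warmer [289.5 226.4] 0.64
top plate_centre [311.  219.9] 0.73
top stand_centre [413.5 290.3] 0.64
top pot_centre [185.7 208.6] 0.97
top pot_centre [167.1 246.2] 0.86
top pot_centre [120.4 256.2] 0.67
top pot_centre [143.9 290.2] 0.61
top mill [164.1 171.6] 0.66
top mill [170.2 246.7] 0.3
top mortar [402.8 169.6] 0.92
top prep_bowl [281.1 154.4] 0.63
0.9 [135.43925185 533.07486124 231.31022899] [ 1.24084634e-01  9.92271637e-01  4.66962916e-05 -1.09415731e-06] [ 0.23240612 -0.14797028 -1.04595273] 1.0026199764454569
```

View pics/side0.png

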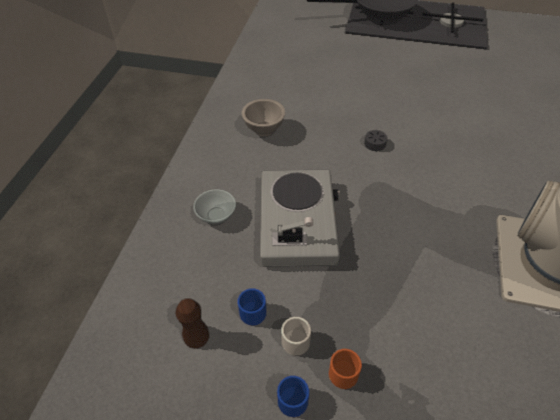

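View pics/top0.png

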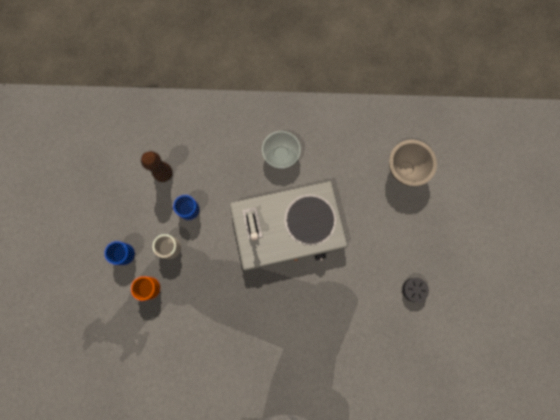

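Four pot-shaped things (side/top pixels): blue (252,306)/(185,208), white (295,337)/(166,246), orange (345,369)/(144,289), blue (293,397)/(119,253). The white one is the pot meant. The dark puck at (375,141)/(415,290) is the stand. I'll confirm with a crop and measure.

Run:
```python
from h import *
from scipy.optimize import least_squares
S={n:eyes.get_image(n) for n in("side","top")}
a=cv2.resize(S["side"][290:400,220:370],(400,293),interpolation=3);b=cv2.resize(S["top"][190:300,100:250],(400,293),interpolation=3)
c=cv2.resize(S["side"][160:270,250:400],(400,293),interpolation=3);d=cv2.resize(S["top"][170:280,220:370],(400,293),interpolation=3)
cv2.imwrite("pics/crop1.png",np.vstack([np.hstack([a,b]),np.hstack([c,d])]))
w={"side":(295,337),"top":(166,246)}
def cyl(x,y,z0,z1,r):
    t=np.linspace(0,2*np.pi,60);return np.array([[x+r*np.cos(q),y+r*np.sin(q),z] for z in(z0,z1) for q in t])
for th,near,r,h in(("stand_centre",{"side":(375,141),"top":(415,290)},30,26),("pot_centre",w,28,55)):
    rects={}
    for n in near:
        L=cut_out(n,th)
        g=min(L,key=lambda d:np.hypot(*(np.array(d["rect"][:2])*[560,420]-near[n])))
        ys,xs=np.nonzero(g["pixels"]);rects[n]=np.array([xs.min(),ys.min(),xs.max()+1,ys.max()+1])
        print(th,n,rects[n],g["conf"],len(L))
    def bb(n,p):
        q=np.array([proj(n,v) for v in cyl(*p,0,h,r)]);return np.r_[q.min(0),q.max(0)]
    f=lambda p:np.r_[tuple(bb(n,p)-rects[n] for n in near)]
    s=least_squares(f,onz("top",near["top"],h/2)[:2]);print(th,s.x.round(1),s.fun.round(1))
    for n in near:
        s=least_squares(lambda p:bb(n,p)-rects[n],s.x);print("  ",n,s.x.round(1),s.fun.round(1))
for n,uv in(("side",(298.3,193.4)),("top",(311,219.9))):print("plate",n,onz(n,uv,56))
for uv in(("side",(310.8,216.)),):print("roller",onz(*uv,118))
for n in S:
  for th,z in(("mill",0),("mortar",0),("prep_bowl",0),("warmer",0)):
    m=mark_of(n,th)
    if m: print(th,n,onz(n,np.array(m[0]["point"])*[560,420],z).round())
for uv in((185,208),(144,289),(119,253)):print("others",onz("top",uv,40).round())
```

```text
stand_centre side [365 129 388 152] 0.8 1
stand_centre top [401 278 429 303] 0.69 1
stand_centre [ 421.8 -309.5] [-0.8  0.5 -0.1 -0.4  0.1  0.3  0.   0.4]Traceback (most recent call last):
  File "<stdin>", line 22, in <module>
    return func(*args, **kwargs)
    vector_fun = VectorFunction(
        fun_wrapped,
    ...<6 lines>...
        workers=workers
    )
    self.J, dct = approx_derivative(
                  ~~~~~~~~~~~~~~~~~^
        self.fun_wrapped, self.x, f0=self.f, **finite_diff_options
        ^^^^^^^^^^^^^^^^^^^^^^^^^^^^^^^^^^^^^^^^^^^^^^^^^^^^^^^^^^
    )
    ^
    J, _nfev = _dense_difference(fun_wrapped, x0, f0, h,
               ~~~~~~~~~~~~~~~~~^^^^^^^^^^^^^^^^^^^^^^^^
                             use_one_sided, method,
                             ^^^^^^^^^^^^^^^^^^^^^^
                             mf)
                             ^^^
    df = [f_eval - f0 for f_eval in f_evals]
                                    ^^^^^^^
    f = np.atleast_1d(self.fun(x, *self.args, **self.kwargs))
                      ~~~~~~~~^^^^^^^^^^^^^^^^^^^^^^^^^^^^^^
    return np.atleast_1d(self.fun(x))
                         ~~~~~~~~^^^
    return self.f(x, *self.args, **self.kwargs)
           ~~~~~~^^^^^^^^^^^^^^^^^^^^^^^^^^^^^^
  File "<stdin>", line 22, in <lambda>
  File "<stdin>", line 18, in bb
  File "h.py", line 11, in proj
    K,R,t=cam(n); q=K@(R@np.array(p,float)+t); return q[:2]/q[2]
          ~~~^^^
  File "h.py", line 4, in cam
    c=eyes.camera_info(n); R=cv2.Rodrigues(np.array(c["rvec"],float))[0]
ValueError: time passes only in moves, steps and waits
```

View pics/crop1.png

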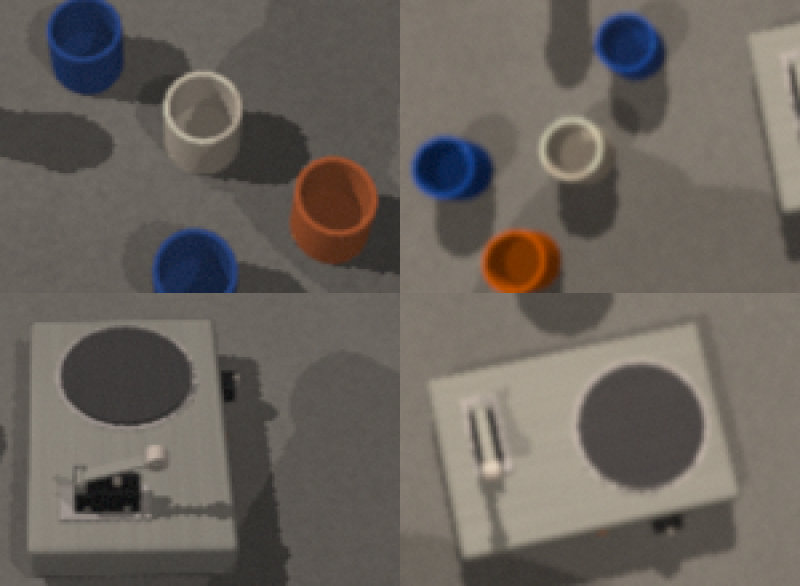

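The crop shows the white pot standing between the blue pots and the orange one, so it's the right one. It also shows the warmer yawed by about 10°. Next I'll cache the calibration and finish measuring.

```bash
sed -i 's/^def cam(n):/import functools\n@functools.lru_cache\ndef cam(n):/' h.py
cat >> h.py <<'E'
from scipy.optimize import least_squares
def bb(n,x,y,z0,h,r):
    t=np.linspace(0,2*np.pi,60);q=np.array([proj(n,[x+r*np.cos(a),y+r*np.sin(a),z]) for z in(z0,z0+h) for a in t]);return np.r_[q.min(0),q.max(0)]
def find(th,near,r,h,z0=0):
    """near: camera->(u,v). Fit of an upright cylinder to the cut-outs' bounds; returns xy, residuals, per-camera xy"""
    R={}
    for n in near:
        L=cut_out(n,th)
        if not L: continue
        g=min(L,key=lambda d:np.hypot(*(np.array(d["rect"][:2])*[560,420]-near[n])))
        ys,xs=np.nonzero(g["pixels"]);R[n]=np.array([xs.min(),ys.min(),xs.max()+1,ys.max()+1])
    fit=lambda ns,x0:least_squares(lambda p:np.concatenate([bb(n,*p,z0,h,r)-R[n] for n in ns]),x0)
    n0=list(R)[0];s=fit(list(R),onz(n0,near[n0],z0+h/2)[:2])
    return s.x.round(1),s.fun.round(1),{n:fit([n],s.x).x.round(1) for n in R}
E
python3 - <<'E'
from h import *
S={n:eyes.get_image(n) for n in("side","top")}
for a in(("stand_centre",{"side":(375,141),"top":(415,290)},30,26),("pot_centre",{"side":(295,337),"top":(166,246)},28,55)):print(a[0],find(*a))
for n,uv in(("side",(298.3,193.4)),("top",(311,219.9))):
    print("plate mark",n,onz(n,uv,56).round(1))
    # dark ellipse of the plate
    g=S[n].max(2);m=np.uint8(g<85)
    k,lab,st,ce=cv2.connectedComponentsWithStats(m);l=lab[int(uv[1]),int(uv[0])]
    c=max(cv2.findContours(np.uint8(lab==l),0,2)[0],key=cv2.contourArea)
    P=np.array([onz(n,q,56)[:2] for q in c[:,0,:]],np.float32);print(" disc",cv2.minEnclosingCircle(P),P.mean(0),st[l])
    L=cut_out(n,"warmer")
    if L:
        c=max(cv2.findContours(np.uint8(L[0]["pixels"]),0,2)[0],key=cv2.contourArea)
        P=np.array([onz(n,q,50)[:2] for q in c[:,0,:]],np.float32);print(" warmer",cv2.minAreaRect(P))
    for th,z in(("mill",0),("mortar",0),("prep_bowl",0)):
        m=mark_of(n,th)
        if m: print(th,n,onz(n,np.array(m[0]["point"])*[560,420],z).round())
# roller: side centre crop px (156,455)->, top (491,468)
a=np.array([250+156/400*150,160+(456-293)/293*110]);b=np.array([220+(491-400)/400*150,170+(466-293)/293*110])
print("roller tri",tri(a,b),a,b)
for uv in((185,208),(144,289),(119,253)):print("others",onz("top",uv,50).round())
s=monitor.get_state();print(s["t"])
E
```

```text
stand_centre (array([ 423.1, -311.3]), array([-0.1,  0.1, -0.5, -0.9, -0.2,  0.8, -0.3, -0.1]), {'side': array([ 422. , -309.7]), 'top': array([ 423.9, -311.9])})
pot_centre (array([512.1, 301.6]), array([-0.2, -0.8, -0.4,  1.1, -0.2, -0.1,  0.8,  0.8]), {'side': array([511.6, 301.2]), 'top': array([512.9, 302.4])})
plate mark side [580.2 -35.5  56. ]
 disc ((585.1865844726562, -44.52349090576172), 58.52191162109375) [580.4587   -38.104008] [ 273  173   49   37 1405]
 warmer ((563.7928466796875, 18.034881591796875), (184.45399475097656, 284.6361999511719), 12.673227310180664)
mill side [710. 336.  -0.]
mortar side [ 735. -304.    0.]
prep_bowl side [783.  33.   0.]
plate mark top [585.3 -47.6  56. ]
 disc ((585.9843139648438, -45.71788024902344), 54.62648391723633) [583.1887   -48.513214] [ 288  198   45   45 1535]
 warmer ((565.999755859375, 6.23590087890625), (182.88189697265625, 259.8367004394531), 13.962082862854004)
mill top [715. 331.   0.]
mortar top [ 737. -304.    0.]
prep_bowl top [763.  29.   0.]
roller tri [536.01409554  85.75378853 112.5576864 ] [308.5        221.19453925] [254.125      234.94880546]
others [608. 261.  50.]
others [412. 344.  50.]
others [494. 410.  50.]
1.8
```

Run:
```python
from h import *
S={n:eyes.get_image(n) for n in("side","top")}
def cs(x,y):return (250+x/400*150-.5,160+(y-293)/293*110-.5)
def ct(x,y):return (220+(x-400)/400*150-.5,170+(y-293)/293*110-.5)
for n,c,box in(("side",(297.4,191.2),34),("top",(310.7,219.5),34)):
    g=cv2.GaussianBlur(cv2.cvtColor(S[n],cv2.COLOR_BGR2GRAY),(0,0),.8).astype(float)
    pts=[]
    w=onz(n,c,56)
    for it in range(3):
        pts=[]
        for a in np.linspace(0,2*np.pi,90,False):
            rr=np.arange(46,68,.5)
            uv=np.array([proj(n,w+[r*np.cos(a),r*np.sin(a),0]) for r in rr],np.float32)
            v=cv2.remap(g.astype(np.float32),uv[:,0][None],uv[:,1][None],1)[0]
            i=np.argmax(np.diff(v)); pts.append(w[:2]+rr[i]*np.array([np.cos(a),np.sin(a)]))
        P=np.array(pts)
        s=least_squares(lambda p:np.hypot(*(P-p[:2]).T)-p[2],[*w[:2],58],loss="soft_l1")
        w=np.r_[s.x[:2],56]
    print(n,"plate",s.x.round(1))
for n,f,q in(("top",ct,[(430,380),(697,322),(736,496),(466,558)]),("side",cs,[(33,322),(211,322),(236,550),(27,550)])):
    P=np.array([onz(n,f(*k),50)[:2] for k in q]);print(n,P.round().tolist(),P.mean(0).round(1))
    for i in range(4):
        d=P[(i+1)%4]-P[i];print(np.hypot(*d).round(),np.degrees(np.arctan2(d[1],d[0])).round(1))
for n in S:
    print(n,[((np.array(d["point"])*[560,420]).round(1),round(d["conf"],2)) for d in mark_of(n,"roller_top")])
print(proj("side",[536,86,118]),proj("top",[536,86,118]))
```

```text
side plate [585.3 -44.5  58.1]
top plate [586.4 -45.1  57. ]
top [[625.0, 150.0], [687.0, -97.0], [525.0, -132.0], [464.0, 110.0]] [575.4   7.6]
254.0 -75.9
166.0 -167.7
250.0 104.2
167.0 13.8
side [[684.0, -96.0], [524.0, -132.0], [463.0, 115.0], [624.0, 152.0]] [573.9   9.9]
164.0 -167.3
254.0 104.0
166.0 12.9
255.0 -76.3
side [(array([294.7, 344.2]), 0.55), (array([295.9, 338. ]), 0.54), (array([312.1, 218.3]), 0.45), (array([210.9, 214.6]), 0.44), (array([261.8, 129.7]), 0.22)]
top [(array([252.4, 237.3]), 0.48)]
[307.62653654 219.39386899] [253.85687119 235.54992836]
```

Stand (423,-311), pot (512,302), plate (586,-45), yaw about 13.5°, so the roller is near (535,87). I'll move over the stand first, keeping the tool's yaw fixed.

Emit:
{"fn": "jog_arm", "kwargs": {"plan": [{"offset": [-2, -1.3, 0], "turn": 0, "grip": 100}, {"offset": [-3.3, -2.2, 0], "turn": 0, "grip": 100}, {"offset": [-3.3, -2.2, 0], "turn": 0, "grip": 100}, {"offset": [-3.3, -2.2, 0], "turn": 0, "grip": 100}, {"offset": [-3.3, -2.2, 0], "turn": 0, "grip": 100}, {"offset": [-3.3, -2.2, 0], "turn": 0, "grip": 100}, {"offset": [-3.3, -2.2, 0], "turn": 0, "grip": 100}, {"offset": [-3.3, -2.2, 0], "turn": 0, "grip": 100}, {"offset": [-3.3, -2.2, 0], "turn": 0, "grip": 100}, {"offset": [-3.3, -2.2, 0], "turn": 0, "grip": 100}]}}

```text
t: 2.83
eef_pos: [391.7, 248.8, 231.6]
orientation: [0.124, 0.992, 0.0, 0.0]
force: [1.2, 0.7, 1.3]
gripper_width: 1.002
grip_force: 0.0
```

Emit:
{"fn": "jog_arm", "kwargs": {"plan": [{"offset": [-3.3, -2.2, 0], "turn": 0, "grip": 100}, {"offset": [-3.3, -2.2, 0], "turn": 0, "grip": 100}, {"offset": [-2.5, -2.8, 0], "turn": 0, "grip": 100}, {"offset": [-0.5, -3.8, 0], "turn": 0, "grip": 100}, {"offset": [-0.5, -3.8, 0], "turn": 0, "grip": 100}, {"offset": [-0.5, -3.8, 0], "turn": 0, "grip": 100}, {"offset": [-0.5, -3.8, 0], "turn": 0, "grip": 100}, {"offset": [-0.5, -3.8, 0], "turn": 0, "grip": 100}, {"offset": [-0.5, -3.8, 0], "turn": 0, "grip": 100}, {"offset": [-0.5, -3.8, 0], "turn": 0, "grip": 100}]}}

```text
t: 3.67
eef_pos: [429.0, -109.9, 231.6]
orientation: [0.124, 0.992, -0.0, 0.0]
force: [1.7, -0.6, 0.3]
gripper_width: 0.998
grip_force: 0.0
```

Emit:
{"fn": "jog_arm", "kwargs": {"plan": [{"offset": [-0.5, -3.8, 0], "turn": 0, "grip": 100}, {"offset": [-0.5, -3.8, 0], "turn": 0, "grip": 100}, {"offset": [-0.3, -2.5, 2], "turn": 0, "grip": 100}, {"offset": [0, 0, 3.5], "turn": 0, "grip": 100}, {"offset": [0, 0, 3.5], "turn": 0, "grip": 100}, {"offset": [0, 0, 3], "turn": 0, "grip": 100}, {"offset": [0, 0, 0], "turn": 0, "grip": 100}, {"offset": [0, 0, 0], "turn": 0, "grip": 100}]}}

```text
t: 4.33
eef_pos: [416.8, -208.8, 111.0]
orientation: [0.124, 0.992, 0.001, -0.001]
force: [-0.1, -0.8, 0.4]
gripper_width: 1.003
grip_force: 0.0
```

```bash
cat >> h.py <<'E'
from scipy.spatial.transform import Rotation as Ro
def to(*tgt):
    s=monitor.get_state();p=np.array(s["eef_pos"]);R=Ro.from_quat(s["orientation"])
    print("t",round(s["t"],2),"at",p.round(1),"F",np.round(s["force"],1),"w",round(s["gripper_width"],3),"gf",round(s["grip_force"],1),"q",np.round(s["joints"],2),"tilt",R.as_matrix()[:,2].round(4))
    for g in tgt: print("  to",g,"offset cm",(R.inv().apply(np.array(g,float)-p)/10).round(2)); p=np.array(g,float)
E
python3 -c "
from h import *
to((423,-310.7,60),(423,-310.7,-2))"
```

```text
t 4.33 at [ 416.8 -208.8  111. ] F [-0.1 -0.8  0.4] w 1.003 gf 0.0 q [-0.64  0.19 -0.39  0.99  0.   -0.4 ] tilt [-0.0021  0.0016 -1.    ]
  to (423, -310.7, 60) offset cm [-3.13 -9.72  5.08]
  to (423, -310.7, -2) offset cm [-0.02 -0.01  6.2 ]
```

Emit:
{"fn": "jog_arm", "kwargs": {"plan": [{"offset": [-0.75, -2.3, 0.7], "turn": 0, "grip": 100}, {"offset": [-0.8, -2.5, 1.5], "turn": 0, "grip": 100}, {"offset": [-0.8, -2.5, 1.5], "turn": 0, "grip": 100}, {"offset": [-0.78, -2.42, 1.4], "turn": 0, "grip": 100}, {"offset": [0, 0, 0], "turn": 0, "grip": 100}, {"offset": [0, 0, 0], "turn": 0, "grip": 100}, {"offset": [0, 0, 0], "turn": 0, "grip": 100}]}}

```text
t: 4.92
eef_pos: [424.4, -311.3, 62.0]
orientation: [0.124, 0.992, -0.0, 0.001]
force: [0.3, -0.1, -0.3]
gripper_width: 1.002
grip_force: 0.0
```

```bash
python3 -c "
from h import *
to((423,-310.7,0))"
```

```text
t 4.92 at [ 424.4 -311.3   62. ] F [ 0.3 -0.1 -0.3] w 1.002 gf 0.0 q [-0.79  0.33 -0.34  0.9   0.   -0.54] tilt [ 0.0014 -0.0012 -1.    ]
  to (423, -310.7, 0) offset cm [0.16 0.03 6.2 ]
```

Emit:
{"fn": "jog_arm", "kwargs": {"plan": [{"offset": [0.1, 0, 2], "turn": 0, "grip": 100}, {"offset": [0, 0, 2], "turn": 0, "grip": 100}, {"offset": [0, 0, 1.5], "turn": 0, "grip": 100}, {"offset": [0, 0, 0.9], "turn": 0, "grip": 100}, {"offset": [0, 0, 0], "turn": 0, "grip": 100}, {"offset": [0, 0, 0], "turn": 0, "grip": 100}]}}

```text
t: 5.42
eef_pos: [423.3, -310.6, -2.8]
orientation: [0.124, 0.992, -0.0, 0.0]
force: [0.1, -0.1, 0.2]
gripper_width: 0.998
grip_force: 0.0
```

Emit:
{"fn": "jog_arm", "kwargs": {"plan": [{"offset": [0, 0, 0], "turn": 0, "grip": 60}, {"offset": [0, 0, 0], "turn": 0, "grip": 50}, {"offset": [0, 0, 0], "turn": 0, "grip": 50}, {"offset": [0, 0, 0], "turn": 0, "grip": 50}, {"offset": [0, 0, 0], "turn": 0, "grip": 50}, {"offset": [0, 0, 0], "turn": 0, "grip": 50}], "newtons": 50}}

```text
t: 5.92
eef_pos: [423.4, -311.1, -2.3]
orientation: [0.124, 0.992, -0.0, 0.001]
force: [-1.4, 3.5, 10.1]
gripper_width: 0.683
grip_force: 52.1
```

```bash
python3 -c "
from h import *
to()"
```

```text
t 5.92 at [ 423.4 -311.1   -2.3] F [-1.4  3.5 10.1] w 0.683 gf 52.1 q [-0.79  0.4  -0.43  0.74  0.   -0.55] tilt [ 0.0018 -0.001  -1.    ]
```

Emit:
{"fn": "jog_arm", "kwargs": {"plan": [{"offset": [0, 0, -0.3], "turn": 0, "grip": 50}, {"offset": [0, 0, -1], "turn": 0, "grip": 50}, {"offset": [0, 0, -2], "turn": 0, "grip": 50}, {"offset": [0, 0, -2.5], "turn": 0, "grip": 50}, {"offset": [0, 0, -2.5], "turn": 0, "grip": 50}, {"offset": [0, 0, -2], "turn": 0, "grip": 50}, {"offset": [0, 0, 0], "turn": 0, "grip": 50}, {"offset": [0, 0, 0], "turn": 0, "grip": 50}]}}

```text
t: 6.58
eef_pos: [423.1, -311.2, 100.4]
orientation: [0.124, 0.992, -0.001, 0.001]
force: [-0.8, -0.2, -3.6]
gripper_width: 0.684
grip_force: 54.8
```

Run:
```python
from h import *
to((585.8,-44.8,101))
S={n:eyes.get_image(n) for n in("side","top")}
p=monitor.get_state()["eef_pos"];x=(p[0],p[1],p[2]+15)
u={n:proj(n,x).astype(int) for n in S}
cv2.imwrite("pics/held.png",np.hstack([cv2.resize(S[n][max(u[n][1]-50,0):u[n][1]+50,max(0,u[n][0]-50):u[n][0]+50],(400,400),interpolation=3) for n in S]))
```

```text
t 6.58 at [ 423.1 -311.2  100.4] F [-0.8 -0.2 -3.6] w 0.684 gf 54.8 q [-0.79  0.29 -0.28  1.   -0.   -0.55] tilt [ 0.0016 -0.0018 -1.    ]
  to (585.8, -44.8, 101) offset cm [-9.21 29.83 -0.08]
```

View pics/held.png

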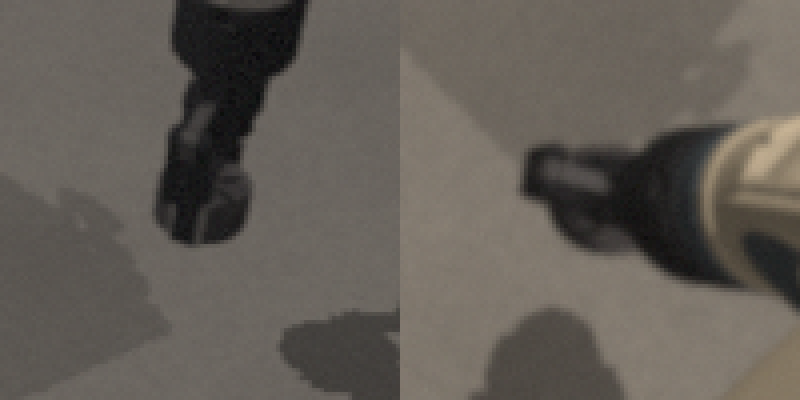

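The stand is held level: side crop (205,205), top crop (595,210). The extra weight of about 3.6 N agrees. Next I'll carry it to the plate.

Emit:
{"fn": "jog_arm", "kwargs": {"plan": [{"offset": [-0.45, 1.5, 0], "turn": 0, "grip": 50}, {"offset": [-0.8, 2.6, 0], "turn": 0, "grip": 50}, {"offset": [-1, 3.3, 0], "turn": 0, "grip": 50}, {"offset": [-1.15, 3.7, 0], "turn": 0, "grip": 50}, {"offset": [-1.15, 3.7, 0], "turn": 0, "grip": 50}, {"offset": [-1.15, 3.7, 0], "turn": 0, "grip": 50}, {"offset": [-1.15, 3.7, 0], "turn": 0, "grip": 50}, {"offset": [-1, 3.3, 0], "turn": 0, "grip": 50}, {"offset": [-0.8, 2.6, 0], "turn": 0, "grip": 50}, {"offset": [-0.5, 1.6, 0], "turn": 0, "grip": 50}]}}

```text
t: 7.52
eef_pos: [584.9, -42.6, 97.4]
orientation: [0.123, 0.992, 0.0, -0.001]
force: [0.6, 0.4, -3.4]
gripper_width: 0.686
grip_force: 54.8
```

Emit:
{"fn": "jog_arm", "kwargs": {"plan": [{"offset": [0, 0, 0], "turn": 0, "grip": 50}, {"offset": [0, 0, 0], "turn": 0, "grip": 50}, {"offset": [0, 0, 0], "turn": 0, "grip": 50}]}}

```text
t: 7.77
eef_pos: [583.7, -45.7, 98.0]
orientation: [0.124, 0.992, -0.0, -0.001]
force: [0.1, -0.5, -3.9]
gripper_width: 0.686
grip_force: 54.9
```

```bash
python3 -c "
from h import *
to((585.8,-44.8,57),(585.8,-44.8,54))"
```

```text
t 7.77 at [583.7 -45.7  98. ] F [ 0.1 -0.5 -3.9] w 0.686 gf 54.9 q [-0.22  0.39 -0.14  1.05 -0.    0.03] tilt [-2.4e-03  3.0e-04 -1.0e+00]
  to (585.8, -44.8, 57) offset cm [-0.19  0.14  4.1 ]
  to (585.8, -44.8, 54) offset cm [-0.   0.   0.3]
```

Emit:
{"fn": "jog_arm", "kwargs": {"plan": [{"offset": [-0.2, 0.1, 1], "turn": 0, "grip": 50}, {"offset": [0, 0, 1.5], "turn": 0, "grip": 50}, {"offset": [0, 0, 1], "turn": 0, "grip": 50}, {"offset": [0, 0, 0.5], "turn": 0, "grip": 50}, {"offset": [0, 0, 0], "turn": 0, "grip": 50}, {"offset": [0, 0, 0], "turn": 0, "grip": 50}, {"offset": [0, 0, 0], "turn": 0, "grip": 50}]}}

```text
t: 8.35
eef_pos: [587.0, -45.4, 59.8]
orientation: [0.124, 0.992, -0.0, 0.0]
force: [-0.5, 1.0, -2.6]
gripper_width: 0.686
grip_force: 54.9
```

Emit:
{"fn": "jog_arm", "kwargs": {"plan": [{"offset": [0, 0, 0.1], "turn": 0, "grip": 50}, {"offset": [0, 0, 0.1], "turn": 0, "grip": 50}, {"offset": [0, 0, 0], "turn": 0, "grip": 50}]}}

```text
t: 8.6
eef_pos: [586.9, -45.1, 57.5]
orientation: [0.124, 0.992, -0.0, 0.0]
force: [-0.1, -0.7, -4.0]
gripper_width: 0.684
grip_force: 54.9
```

```bash
python3 -c "
from h import *
to((585.8,-44.8,54))"
```

```text
t 8.6 at [586.9 -45.1  57.5] F [-0.1 -0.7 -4. ] w 0.684 gf 54.9 q [-0.22  0.42 -0.19  0.95 -0.    0.03] tilt [ 4.e-04 -1.e-04 -1.e+00]
  to (585.8, -44.8, 54) offset cm [0.11 0.   0.35]
```

Emit:
{"fn": "jog_arm", "kwargs": {"plan": [{"offset": [0.1, 0, 0.1], "turn": 0, "grip": 50}, {"offset": [0, 0, 0.1], "turn": 0, "grip": 50}, {"offset": [0, 0, 0.1], "turn": 0, "grip": 50}, {"offset": [0, 0, 0.05], "turn": 0, "grip": 50}, {"offset": [0, 0, 0], "turn": 0, "grip": 50}, {"offset": [0, 0, 0], "turn": 0, "grip": 50}]}}

```text
t: 9.1
eef_pos: [585.7, -44.8, 53.8]
orientation: [0.124, 0.992, 0.0, -0.0]
force: [-1.5, 0.4, -1.7]
gripper_width: 0.685
grip_force: 55.4
```

Emit:
{"fn": "jog_arm", "kwargs": {"plan": [{"offset": [0, 0, 0.06], "turn": 0, "grip": 50}, {"offset": [0, 0, 0], "turn": 0, "grip": 50}, {"offset": [0, 0, 0], "turn": 0, "grip": 50}]}}

```text
t: 9.35
eef_pos: [585.8, -44.8, 53.8]
orientation: [0.124, 0.992, 0.0, 0.0]
force: [-2.9, 0.5, 5.9]
gripper_width: 0.682
grip_force: 56.0
```

Emit:
{"fn": "jog_arm", "kwargs": {"plan": [{"offset": [0, 0, 0], "turn": 0, "grip": 75}, {"offset": [0, 0, 0], "turn": 0, "grip": 85}, {"offset": [0, 0, 0], "turn": 0, "grip": 100}, {"offset": [0, 0, 0], "turn": 0, "grip": 100}, {"offset": [0, 0, 0], "turn": 0, "grip": 100}, {"offset": [0, 0, 0], "turn": 0, "grip": 100}]}}

```text
t: 9.85
eef_pos: [585.8, -44.9, 53.1]
orientation: [0.124, 0.992, -0.0, -0.0]
force: [-0.1, 1.0, -0.4]
gripper_width: 1.002
grip_force: 0.0
```

Emit:
{"fn": "jog_arm", "kwargs": {"plan": [{"offset": [0, 0, -1], "turn": 0, "grip": 100}, {"offset": [0, 0, -3], "turn": 0, "grip": 100}, {"offset": [0, 0, -4], "turn": 0, "grip": 100}, {"offset": [0, 0, -3], "turn": 0, "grip": 100}, {"offset": [0, 0, -1], "turn": 0, "grip": 100}, {"offset": [0, 0, 0], "turn": 0, "grip": 100}]}}

```text
t: 10.35
eef_pos: [587.1, -45.1, 177.0]
orientation: [0.124, 0.992, -0.0, 0.003]
force: [0.5, -0.1, -0.4]
gripper_width: 1.003
grip_force: 0.0
```

```bash
python3 -c "
from h import *
to((512.1,301.6,172),(512.1,301.6,20))"
```

```text
t 10.35 at [587.1 -45.1 177. ] F [ 0.5 -0.1 -0.4] w 1.003 gf 0.0 q [-0.22  0.34  0.    1.22 -0.    0.03] tilt [ 0.0059 -0.0014 -1.    ]
  to (512.1, 301.6, 172) offset cm [15.81 31.75  0.41]
  to (512.1, 301.6, 20) offset cm [ 0.09 -0.   15.2 ]
```

Emit:
{"fn": "jog_arm", "kwargs": {"plan": [{"offset": [0.8, 1.7, 0], "turn": 0, "grip": 100}, {"offset": [1.6, 3.2, 0], "turn": 0, "grip": 100}, {"offset": [1.7, 3.5, 0], "turn": 0, "grip": 100}, {"offset": [1.7, 3.5, 0], "turn": 0, "grip": 100}, {"offset": [1.7, 3.5, 0], "turn": 0, "grip": 100}, {"offset": [1.7, 3.5, 0], "turn": 0, "grip": 100}, {"offset": [1.7, 3.5, 0], "turn": 0, "grip": 100}, {"offset": [1.7, 3.3, 0], "turn": 0, "grip": 100}, {"offset": [1.6, 3.1, 0], "turn": 0, "grip": 100}, {"offset": [1.1, 2.1, 0], "turn": 0, "grip": 100}]}}

```text
t: 11.18
eef_pos: [511.9, 294.9, 171.9]
orientation: [0.123, 0.992, -0.0, -0.001]
force: [0.7, -0.1, -0.4]
gripper_width: 0.998
grip_force: 0.0
```

Emit:
{"fn": "jog_arm", "kwargs": {"plan": [{"offset": [0.5, 0.9, 0], "turn": 0, "grip": 100}, {"offset": [0, 0, 1], "turn": 0, "grip": 100}, {"offset": [0, 0, 2.5], "turn": 0, "grip": 100}, {"offset": [0, 0, 2], "turn": 0, "grip": 100}, {"offset": [0, 0, 1], "turn": 0, "grip": 100}, {"offset": [0, 0, 0], "turn": 0, "grip": 100}, {"offset": [0, 0, 0], "turn": 0, "grip": 100}]}}

```text
t: 11.77
eef_pos: [511.1, 301.3, 107.8]
orientation: [0.125, 0.992, -0.0, -0.001]
force: [0.2, 0.8, 0.7]
gripper_width: 1.002
grip_force: 0.0
```

Run:
```python
from h import *
to((512.1,301.6,75),(512.1,301.6,20))
S={n:eyes.get_image(n) for n in("side","top")}
for n in S:
    u=proj(n,[585.8,-44.8,69])
    try:print(n,find("stand_centre",{n:u},30,26,56)[:2])
    except Exception as e:print(n,e)
cv2.imwrite("pics/st2.png",np.hstack([cv2.resize(S["side"][150:360,230:440],(400,400),interpolation=3),cv2.resize(S["top"][180:300,220:340],(400,400),interpolation=3)]))
```

```text
t 11.77 at [511.1 301.3 107.8] F [0.2 0.8 0.7] w 1.002 gf 0.0 q [ 0.39  0.39 -0.1   1.08 -0.    0.64] tilt [-1.2e-03 -6.0e-04 -1.0e+00]
  to (512.1, 301.6, 75) offset cm [-0.09  0.06  3.28]
  to (512.1, 301.6, 20) offset cm [-0.01  0.01  5.5 ]
side list index out of range
top (array([583.8, -44.9]), array([-0.5, -0.7,  0.5,  0.7]))
```

View pics/st2.png

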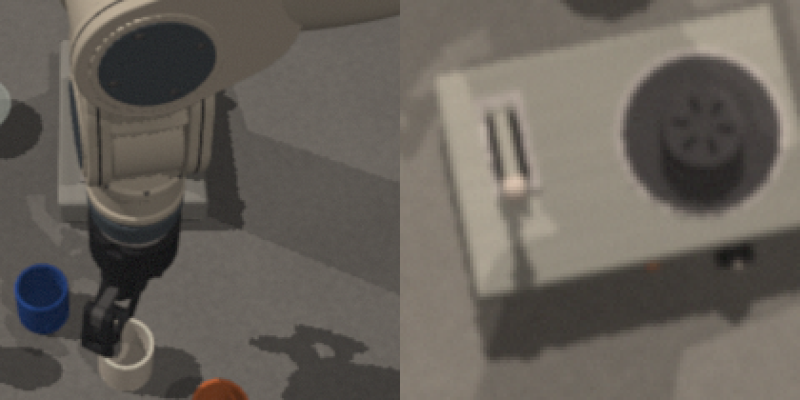

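The stand sits on the plate with its top face at crop (703,133), and the gripper is over the white pot at left crop (127,350). I'll go down and grasp it.

Emit:
{"fn": "jog_arm", "kwargs": {"plan": [{"offset": [-0.1, 0, 1], "turn": 0, "grip": 100}, {"offset": [0, 0, 2], "turn": 0, "grip": 100}, {"offset": [0, 0, 2], "turn": 0, "grip": 100}, {"offset": [0, 0, 2], "turn": 0, "grip": 100}, {"offset": [0, 0, 1.5], "turn": 0, "grip": 100}, {"offset": [0, 0, 0.8], "turn": 0, "grip": 100}, {"offset": [0, 0, 0], "turn": 0, "grip": 100}, {"offset": [0, 0, 0], "turn": 0, "grip": 100}, {"offset": [0, 0, 0], "turn": 0, "grip": 100}]}}

```text
t: 12.72
eef_pos: [512.6, 302.3, 16.1]
orientation: [0.124, 0.992, 0.0, 0.001]
force: [-0.3, -0.6, 0.8]
gripper_width: 1.0
grip_force: 0.0
```

Emit:
{"fn": "jog_arm", "kwargs": {"plan": [{"offset": [0, 0, 0], "turn": 0, "grip": 75}, {"offset": [0, 0, 0], "turn": 0, "grip": 50}, {"offset": [0, 0, 0], "turn": 0, "grip": 50}, {"offset": [0, 0, 0], "turn": 0, "grip": 50}, {"offset": [0, 0, 0], "turn": 0, "grip": 50}, {"offset": [0, 0, 0], "turn": 0, "grip": 50}], "newtons": 35}}

```text
t: 13.22
eef_pos: [512.4, 302.3, 16.2]
orientation: [0.124, 0.992, 0.0, 0.001]
force: [-1.0, -0.2, 5.9]
gripper_width: 0.641
grip_force: 36.7
```

```bash
python3 -c "
from h import *
to()"
```

```text
t 13.22 at [512.4 302.3  16.2] F [-1.  -0.2  5.9] w 0.641 gf 36.7 q [ 0.39  0.47 -0.23  0.86 -0.    0.64] tilt [ 1.6e-03  6.0e-04 -1.0e+00]
```

Emit:
{"fn": "jog_arm", "kwargs": {"plan": [{"offset": [0, 0, -0.5], "turn": 0, "grip": 50}, {"offset": [0, 0, -1.5], "turn": 0, "grip": 50}, {"offset": [0, 0, -2.5], "turn": 0, "grip": 50}, {"offset": [0, 0, -3], "turn": 0, "grip": 50}, {"offset": [0, 0, -3], "turn": 0, "grip": 50}, {"offset": [0, 0, -2.5], "turn": 0, "grip": 50}, {"offset": [0, 0, -2], "turn": 0, "grip": 50}, {"offset": [0, 0, -1], "turn": 0, "grip": 50}, {"offset": [0, 0, 0], "turn": 0, "grip": 50}, {"offset": [0, 0, 0], "turn": 0, "grip": 50}]}}

```text
t: 14.05
eef_pos: [511.8, 302.0, 174.7]
orientation: [0.124, 0.992, -0.0, -0.0]
force: [0.2, -0.9, -2.3]
gripper_width: 0.639
grip_force: 37.6
```

Run:
```python
from h import *
S={n:eyes.get_image(n) for n in("side","top")}
p=monitor.get_state()["eef_pos"];z0=p[2]-16.2
to((585.5,-44.9,p[2]))
for n in S:
    u=proj(n,[p[0],p[1],z0+27])
    try:print(n,find("pot_centre",{n:u},28,55,z0)[:2])
    except Exception as e:print(n,e)
# stand's top face on the plate, top camera
for k in range(3):
    eyes.get_image("top")
    print([((np.array(d["point"])*[560,420]),onz("top",np.array(d["point"])*[560,420],69)[:2].round(1),round(d["conf"],2)) for d in mark_of("top","stand_centre")])
    print(find("stand_centre",{"top":(311,220)},30,26,56)[:2])
u=proj("side",[p[0],p[1],z0+27]).astype(int)
cv2.imwrite("pics/held2.png",np.hstack([cv2.resize(S["side"][u[1]-50:u[1]+50,u[0]-50:u[0]+50],(400,400),interpolation=3),cv2.resize(S["top"][195:245,286:336],(400,400),interpolation=3)]))
```

```text
t 14.15 at [511.3 301.8 173.5] F [-0.3  0.3 -2.3] w 0.643 gf 37.6 q [0.39 0.36 0.01 1.23 0.   0.64] tilt [-0.0024 -0.001  -1.    ]
  to (585.5, -44.9, np.float64(173.52480851186948)) offset cm [-1.573e+01 -3.177e+01  2.000e-02]
side (array([499.4, 302.1]), array([-8.5, -4. ,  8.1,  3.3]))
top (array([512.5, 295.5]), array([-4.2, -0. ,  4.5, -0. ]))
[(array([309.512, 217.686]), array([588.4, -42.9]), 0.91), (array([151.984, 240.408]), array([524.6, 328.4]), 0.35)]
(array([585. , -46.1]), array([-1. , -1.2,  1. ,  1.2]))
[(array([308.504, 216.804]), array([590.5, -40.4]), 0.97), (array([286.104, 223.398]), array([573.1,  13. ]), 0.52)]
(array([585. , -44.9]), array([-0.5, -0.2,  0.5,  0.2]))
[(array([309.176, 216.51 ]), array([591.2, -42. ]), 0.91)]Traceback (most recent call last):
  File "<stdin>", line 13, in <module>
  File "h.py", line 31, in find
    n0=list(R)[0];s=fit(list(R),onz(n0,near[n0],z0+h/2)[:2])
       ~~~~~~~^^^
IndexError: list index out of range
```

The cut-outs put the stand at about (585,-45), which agrees with the TCP at release. Now I'll carry the pot there.

Emit:
{"fn": "jog_arm", "kwargs": {"plan": [{"offset": [-0.7, -1.4, 0], "turn": 0, "grip": 50}, {"offset": [-1.3, -2.7, 0], "turn": 0, "grip": 50}, {"offset": [-1.7, -3.4, 0], "turn": 0, "grip": 50}, {"offset": [-1.8, -3.6, 0], "turn": 0, "grip": 50}, {"offset": [-1.8, -3.6, 0], "turn": 0, "grip": 50}, {"offset": [-1.8, -3.6, 0], "turn": 0, "grip": 50}, {"offset": [-1.8, -3.6, 0], "turn": 0, "grip": 50}, {"offset": [-1.7, -3.5, 0], "turn": 0, "grip": 50}, {"offset": [-1.4, -2.9, 0], "turn": 0, "grip": 50}, {"offset": [-1.0, -2.1, 0], "turn": 0, "grip": 50}]}}

```text
t: 15.53
eef_pos: [582.9, -32.6, 175.3]
orientation: [0.125, 0.992, -0.0, 0.0]
force: [-0.4, 0.3, -1.6]
gripper_width: 0.642
grip_force: 37.6
```

Emit:
{"fn": "jog_arm", "kwargs": {"plan": [{"offset": [-0.7, -1.3, 0], "turn": 0, "grip": 50}, {"offset": [0, 0, 1], "turn": 0, "grip": 50}, {"offset": [0, 0, 1.5], "turn": 0, "grip": 50}, {"offset": [0, 0, 1.5], "turn": 0, "grip": 50}, {"offset": [0, 0, 0.8], "turn": 0, "grip": 50}, {"offset": [0, 0, 0], "turn": 0, "grip": 50}, {"offset": [0, 0, 0], "turn": 0, "grip": 50}, {"offset": [0, 0, 0], "turn": 0, "grip": 50}, {"offset": [0, 0, 0], "turn": 0, "grip": 50}]}}

```text
t: 16.28
eef_pos: [586.5, -43.6, 128.1]
orientation: [0.124, 0.992, -0.0, 0.001]
force: [-0.5, 0.3, -1.7]
gripper_width: 0.641
grip_force: 37.6
```

Run:
```python
from h import *
S={n:eyes.get_image(n) for n in("side","top")}
p=monitor.get_state()["eef_pos"]
to((585.6,-45,102),(585.6,-45,98))
o=[]
for n in S:
    u=proj(n,[585,-45,100]).astype(int);o.append(cv2.resize(S[n][u[1]-40:u[1]+40,u[0]-40:u[0]+40],(400,400),interpolation=3))
cv2.imwrite("pics/above.png",np.hstack(o))
```

```text
t 16.38 at [586.4 -43.7 127.9] F [-0.4  0.1 -2.1] w 0.643 gf 37.6 q [-0.22  0.37 -0.09  1.11  0.    0.03] tilt [ 1.3e-03 -3.0e-04 -1.0e+00]
  to (585.6, -45, 102) offset cm [ 0.05 -0.14  2.59]
  to (585.6, -45, 98) offset cm [ 0.  -0.   0.4]
```

View pics/above.png

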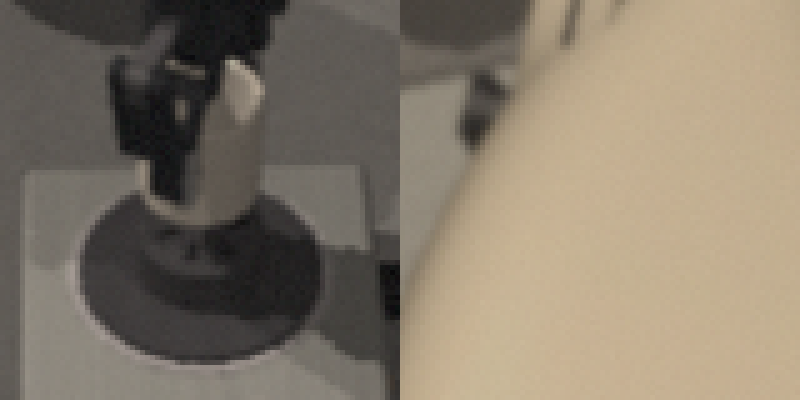

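The pot is upright above the stand (crop (205,150)), and contact is expected at TCP z of about 98. I'll lower it.

Emit:
{"fn": "jog_arm", "kwargs": {"plan": [{"offset": [0.05, -0.13, 0.5], "turn": 0, "grip": 50}, {"offset": [0, 0, 1], "turn": 0, "grip": 50}, {"offset": [0, 0, 0.7], "turn": 0, "grip": 50}, {"offset": [0, 0, 0.3], "turn": 0, "grip": 50}, {"offset": [0, 0, 0], "turn": 0, "grip": 50}, {"offset": [0, 0, 0], "turn": 0, "grip": 50}, {"offset": [0, 0, 0], "turn": 0, "grip": 50}]}}

```text
t: 16.97
eef_pos: [585.4, -45.1, 102.3]
orientation: [0.124, 0.992, -0.0, 0.0]
force: [-0.1, -0.8, -1.9]
gripper_width: 0.642
grip_force: 37.6
```

```bash
python3 -c "
from h import *
to((585.6,-45,98))"
```

```text
t 16.97 at [585.4 -45.1 102.3] F [-0.1 -0.8 -1.9] w 0.642 gf 37.6 q [-0.22  0.39 -0.13  1.06 -0.    0.03] tilt [ 2.e-04 -0.e+00 -1.e+00]
  to (585.6, -45, 98) offset cm [-0.02  0.01  0.43]
```

Emit:
{"fn": "jog_arm", "kwargs": {"plan": [{"offset": [0, 0, 0.1], "turn": 0, "grip": 50}, {"offset": [0, 0, 0.1], "turn": 0, "grip": 50}, {"offset": [0, 0, 0.1], "turn": 0, "grip": 50}, {"offset": [0, 0, 0.05], "turn": 0, "grip": 50}, {"offset": [0, 0, 0], "turn": 0, "grip": 50}, {"offset": [0, 0, 0], "turn": 0, "grip": 50}]}}

```text
t: 17.47
eef_pos: [585.2, -45.0, 98.7]
orientation: [0.124, 0.992, -0.0, -0.0]
force: [0.0, -0.1, -0.6]
gripper_width: 0.643
grip_force: 37.6
```

Emit:
{"fn": "jog_arm", "kwargs": {"plan": [{"offset": [0, 0, 0.05], "turn": 0, "grip": 50}, {"offset": [0, 0, 0], "turn": 0, "grip": 50}, {"offset": [0, 0, 0], "turn": 0, "grip": 50}]}}

```text
t: 17.72
eef_pos: [585.3, -45.0, 98.3]
orientation: [0.124, 0.992, -0.0, 0.0]
force: [-1.4, -0.7, 0.5]
gripper_width: 0.643
grip_force: 37.7
```

Contact made. I'll release and retreat upward.

Emit:
{"fn": "jog_arm", "kwargs": {"plan": [{"offset": [0, 0, 0.03], "turn": 0, "grip": 70}, {"offset": [0, 0, 0], "turn": 0, "grip": 80}, {"offset": [0, 0, 0], "turn": 0, "grip": 100}, {"offset": [0, 0, 0], "turn": 0, "grip": 100}, {"offset": [0, 0, 0], "turn": 0, "grip": 100}, {"offset": [0, 0, 0], "turn": 0, "grip": 100}]}}

```text
t: 18.22
eef_pos: [585.3, -45.0, 97.9]
orientation: [0.124, 0.992, -0.0, 0.0]
force: [0.0, -0.3, 0.9]
gripper_width: 1.001
grip_force: 0.0
```

Emit:
{"fn": "jog_arm", "kwargs": {"plan": [{"offset": [0, 0, -0.7], "turn": 0, "grip": 100}, {"offset": [0, 0, -2], "turn": 0, "grip": 100}, {"offset": [0, 0, -3], "turn": 0, "grip": 100}, {"offset": [0, 0, -3], "turn": 0, "grip": 100}, {"offset": [0, 0, -2], "turn": 0, "grip": 100}, {"offset": [1, 2, 0], "turn": 0, "grip": 60}, {"offset": [1.3, 3, 0], "turn": 0, "grip": 30}, {"offset": [1.3, 3.5, 0], "turn": 0, "grip": 0}, {"offset": [1.3, 2.5, 0], "turn": 0, "grip": 0}, {"offset": [0.5, 1, 0], "turn": 0, "grip": 0}]}}

```text
t: 19.05
eef_pos: [561.5, 87.6, 205.7]
orientation: [0.123, 0.992, 0.0, 0.0]
force: [-0.1, -0.6, -0.2]
gripper_width: 0.3
grip_force: 0.0
```

Emit:
{"fn": "jog_arm", "kwargs": {"plan": [{"offset": [0, 0, 0], "turn": 0, "grip": 0}, {"offset": [0, 0, 0], "turn": 0, "grip": 0}, {"offset": [0, 0, 0], "turn": 0, "grip": 0}]}}

```text
t: 19.3
eef_pos: [562.8, 83.8, 205.1]
orientation: [0.124, 0.992, -0.0, 0.0]
force: [0.4, -0.2, -0.3]
gripper_width: 0.002
grip_force: 0.0
```

Run:
```python
from h import *
S={n:eyes.get_image(n) for n in("side","top")}
to((534.7,86.9,140),(534.7,86.9,122))
for n in S:
    u=proj(n,[585,-45,110])
    try:print(n,find("pot_centre",{n:u},28,55,82)[:2])
    except Exception as e:print(n,e)
cv2.imwrite("pics/placed.png",np.hstack([cv2.resize(S["side"][150:250,250:350],(400,400),interpolation=3),cv2.resize(S["top"][170:270,235:335],(400,400),interpolation=3)]))
```

```text
t 19.4 at [562.8  83.4 204.9] F [ 0.6  0.1 -0.4] w 0.0 gf 0.0 q [-0.    0.3   0.01  1.28 -0.    0.25] tilt [ 0.e+00 -2.e-04 -1.e+00]
  to (534.7, 86.9, 140) offset cm [ 2.81 -0.36  6.49]
  to (534.7, 86.9, 122) offset cm [0.  0.  1.8]
side (array([594.5, 301.1]), array([-1.7, -2.8,  1.7,  2.6]))
top (array([587. , -45.5]), array([ 0.2, -0.1, -0.2,  0.1]))
```

View pics/placed.png

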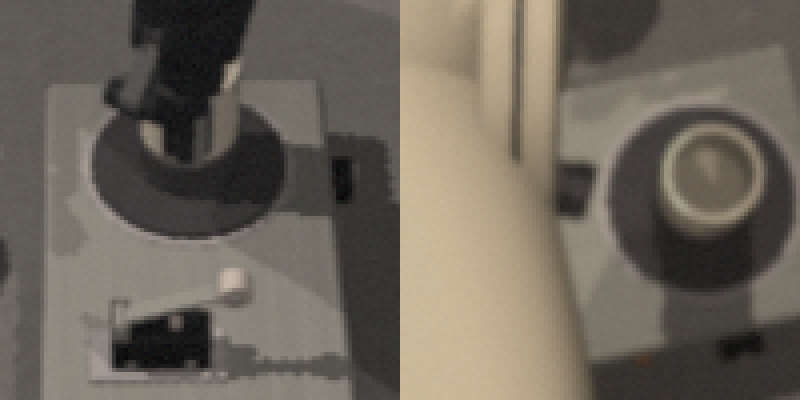

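The pot stands on the stand at (587,-45.5), top crop (712,172). The roller is free and the fingers are shut. I'll approach the roller.

Emit:
{"fn": "jog_arm", "kwargs": {"plan": [{"offset": [0.7, -0.1, 0.5], "turn": 0, "grip": 0}, {"offset": [1.1, -0.1, 1.5], "turn": 0, "grip": 0}, {"offset": [0.7, 0, 2], "turn": 0, "grip": 0}, {"offset": [0.3, 0, 1.7], "turn": 0, "grip": 0}, {"offset": [0, 0, 1], "turn": 0, "grip": 0}, {"offset": [0, 0, 0.5], "turn": 0, "grip": 0}, {"offset": [0, 0, 0], "turn": 0, "grip": 0}, {"offset": [0, 0, 0], "turn": 0, "grip": 0}, {"offset": [0, 0, 0], "turn": 0, "grip": 0}]}}

```text
t: 20.25
eef_pos: [535.6, 89.4, 133.7]
orientation: [0.124, 0.992, 0.0, 0.001]
force: [0.5, -0.8, 0.2]
gripper_width: 0.004
grip_force: 0.0
```

Run:
```python
from h import *
to((534.7,86.9,121))
S=eyes.get_image("side")
u=proj("side",[535,87,118]).astype(int)
cv2.imwrite("pics/press.png",cv2.resize(S[u[1]-45:u[1]+45,u[0]-60:u[0]+60],(800,600),interpolation=3))
```

```text
t 20.25 at [535.6  89.4 133.7] F [ 0.5 -0.8  0.2] w 0.004 gf 0.0 q [ 0.01  0.29 -0.19  1.09 -0.    0.26] tilt [ 0.0013  0.     -1.    ]
  to (534.7, 86.9, 121) offset cm [ 0.03 -0.27  1.27]
```

View pics/press.png

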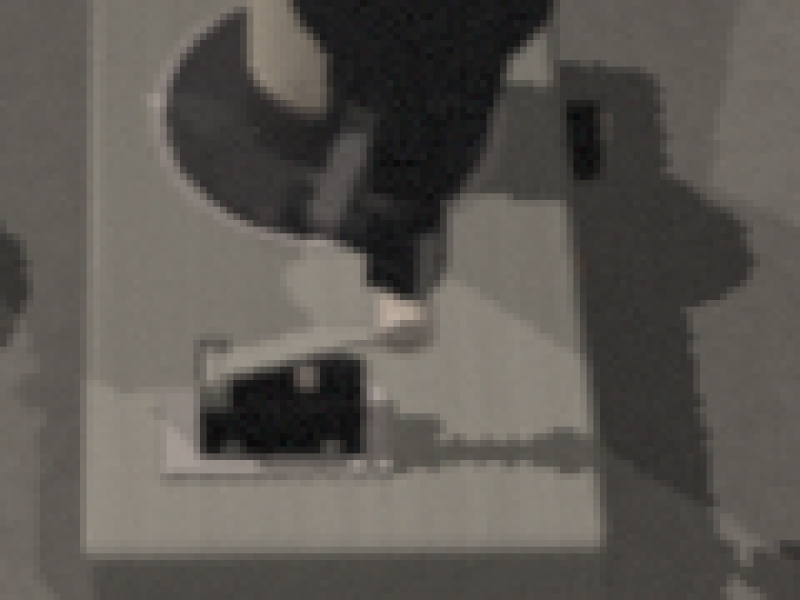

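The shut fingertips (crop (405,270)) are right above the roller (403,320). I'll go down to it gently.

Emit:
{"fn": "jog_arm", "kwargs": {"plan": [{"offset": [0, -0.27, 0.5], "turn": 0, "grip": 0}, {"offset": [0, 0, 0.5], "turn": 0, "grip": 0}, {"offset": [0, 0, 0.2], "turn": 0, "grip": 0}, {"offset": [0, 0, 0], "turn": 0, "grip": 0}, {"offset": [0, 0, 0], "turn": 0, "grip": 0}, {"offset": [0, 0, 0], "turn": 0, "grip": 0}]}}

```text
t: 20.8
eef_pos: [534.2, 87.0, 120.9]
orientation: [0.124, 0.992, 0.0, 0.0]
force: [0.1, -0.1, 0.3]
gripper_width: 0.002
grip_force: 0.0
```

Emit:
{"fn": "jog_arm", "kwargs": {"plan": [{"offset": [0, 0, 0.15], "turn": 0, "grip": 0}, {"offset": [0, 0, 0.15], "turn": 0, "grip": 0}, {"offset": [0, 0, 0.15], "turn": 0, "grip": 0}, {"offset": [0, 0, 0], "turn": 0, "grip": 0}, {"offset": [0, 0, 0], "turn": 0, "grip": 0}, {"offset": [0, 0, 0], "turn": 0, "grip": 0}]}}

```text
t: 21.3
eef_pos: [534.1, 86.9, 116.5]
orientation: [0.124, 0.992, -0.0, -0.0]
force: [-1.2, -0.5, 1.7]
gripper_width: -0.005
grip_force: 1.0
```

Emit:
{"fn": "jog_arm", "kwargs": {"plan": [{"offset": [0, 0, 0.15], "turn": 0, "grip": 0}, {"offset": [0, 0, 0.15], "turn": 0, "grip": 0}, {"offset": [0, 0, 0.15], "turn": 0, "grip": 0}, {"offset": [0, 0, 0.1], "turn": 0, "grip": 0}, {"offset": [0, 0, 0], "turn": 0, "grip": 0}, {"offset": [0, 0, 0], "turn": 0, "grip": 0}, {"offset": [0, 0, 0], "turn": 0, "grip": 0}]}}

```text
t: 21.88
eef_pos: [534.1, 86.9, 110.9]
orientation: [0.124, 0.992, -0.0, -0.0]
force: [-3.6, -0.7, 4.2]
gripper_width: 0.003
grip_force: 2.3
```

Emit:
{"fn": "jog_arm", "kwargs": {"plan": [{"offset": [0, 0, 0.1], "turn": 0, "grip": 0}, {"offset": [0, 0, 0.1], "turn": 0, "grip": 0}, {"offset": [0, 0, 0], "turn": 0, "grip": 0}, {"offset": [0, 0, 0], "turn": 0, "grip": 0}, {"offset": [0, 0, 0], "turn": 0, "grip": 0}]}}

```text
t: 22.3
eef_pos: [534.2, 86.9, 109.0]
orientation: [0.124, 0.992, -0.0, 0.0]
force: [-4.0, -1.2, 4.9]
gripper_width: -0.0
grip_force: 2.5
```

Emit:
{"fn": "jog_arm", "kwargs": {"plan": [{"offset": [0, 0, 0.1], "turn": 0, "grip": 0}, {"offset": [0, 0, 0.1], "turn": 0, "grip": 0}, {"offset": [0, 0, 0], "turn": 0, "grip": 0}, {"offset": [0, 0, 0], "turn": 0, "grip": 0}, {"offset": [0, 0, 0], "turn": 0, "grip": 0}]}}

```text
t: 22.72
eef_pos: [534.2, 86.9, 107.0]
orientation: [0.124, 0.992, -0.0, 0.0]
force: [-3.7, -1.8, 5.7]
gripper_width: 0.003
grip_force: 2.8
```

The roller is about 11 mm down, past the 9 mm click and short of the 15 mm limit. I'll let it spring back and retreat.

Emit:
{"fn": "jog_arm", "kwargs": {"plan": [{"offset": [0, 0, -0.4], "turn": 0, "grip": 0}, {"offset": [0, 0, -0.6], "turn": 0, "grip": 0}, {"offset": [0, 0, -1], "turn": 0, "grip": 0}, {"offset": [0, 0, -2.5], "turn": 0, "grip": 0}, {"offset": [0, 0, -3], "turn": 0, "grip": 0}, {"offset": [2, 2, -2], "turn": 0, "grip": 0}, {"offset": [2.5, 2.5, 0], "turn": 0, "grip": 0}, {"offset": [2, 2.5, 0], "turn": 0, "grip": 0}, {"offset": [0, 2, 0], "turn": 0, "grip": 0}, {"offset": [0, 0, 0], "turn": 0, "grip": 0}]}}

```text
t: 23.55
eef_pos: [493.1, 193.2, 203.0]
orientation: [0.123, 0.992, 0.001, 0.001]
force: [-0.2, -0.2, 0.5]
gripper_width: -0.005
grip_force: 0.0
```

Emit:
{"fn": "jog_arm", "kwargs": {"plan": [{"offset": [0, 0, 0], "turn": 0, "grip": 0}, {"offset": [0, 0, 0], "turn": 0, "grip": 0}, {"offset": [0, 0, 0], "turn": 0, "grip": 0}]}}

```text
t: 23.8
eef_pos: [493.5, 189.5, 202.0]
orientation: [0.124, 0.992, -0.0, -0.0]
force: [0.0, -0.1, 0.2]
gripper_width: 0.004
grip_force: 0.0
```

Run:
```python
from h import *
S={n:eyes.get_image(n) for n in("side","top")}
to()
for n in S:
    u=proj(n,[585,-45,110])
    try:print(n,find("pot_centre",{n:u},28,55,82)[:2])
    except Exception as e:print(n,e)
cv2.imwrite("pics/final.png",np.hstack([cv2.resize(S["side"][150:250,250:350],(400,400),interpolation=3),cv2.resize(S["top"][170:270,235:335],(400,400),interpolation=3)]))
```

```text
t 23.9 at [493.5 189.4 201.9] F [-0.5  0.3  0.3] w -0.002 gf 0.0 q [ 0.21  0.23 -0.09  1.25 -0.    0.46] tilt [-2.e-04 -1.e-04 -1.e+00]
side (array([590.1, -44.7]), array([-3.1, -0.4,  3.1,  0.2]))
top (array([587. , -45.5]), array([ 0.2, -0.1, -0.2,  0.1]))
```

View pics/final.png

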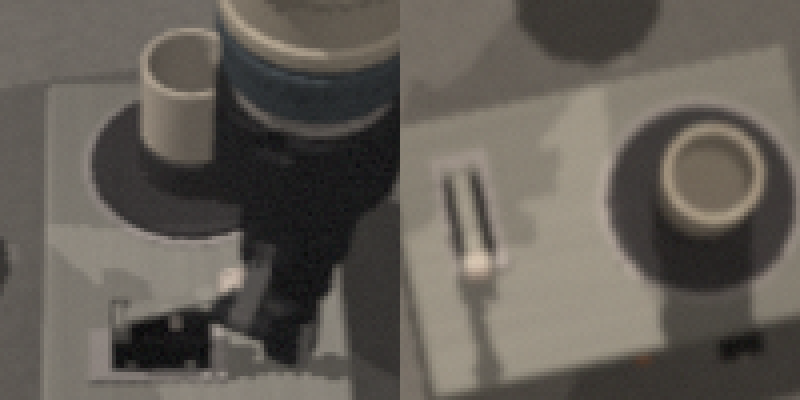

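The pot stands upright on the stand (top crop (712,172)), and the roller is back at its rest height (side crop (232,282)). The arm touches nothing, so I'll hand the job in.

```bash
python3 -c "
from h import *
print(manip.sign_off())"
```

```text
the job is handed in; nothing more can be done
None
```

The job is handed in, with no verdict returned: the stand is on the middle of the plate, the pot is upright and centred on it to about 2 mm, and the roller was pressed about 11 mm (click at 9, damage at 15) and sprang back; I inferred the click from tool height and force because the lever angle can't be read.

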